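# Strap the denture flask down on the vibrator

## Task

Set the brass flask upright down into the nest on the vibrator, then swing the hold-down bar fully closed over it and fasten the bar: push its black captive screw-knob down into the boss and turn it clockwise until it is home against its stop and stays down by itself. Never tip the flask over on its side, and leave the other things on the bench where they are.

Things in the scene. Friction and masses are not known exactly. Their poses are not given: they have to be found in the camera images.
- flask: the denture flask: closed two-part brass box 56 (its x) x 90 (its y) x 50 mm tall with a dark seam at mid height, 0.6 kg, loose on the bench; origin at the centre of its underside, z up; either way round is the same
- vibrator: the flask vibrator, fixed to the bench: white machine 160 (x) x 240 (y) mm, its aluminium top plate 60 mm above the bench. On the plate: the nest in the middle, a pivot post (26 mm across) at y = +80 mm that carries the hold-down bar, and a threaded boss (42 mm across, top 49.5 mm above the plate) at y = -80 mm. Origin at the centre of its underside
- nest (a point): centre of the nest on the top plate, at plate level, axes as the vibrator. Low corner fences, 7 mm tall, take the flask standing upright with its 90 mm side along y, 3 mm free all round; the middles of the sides are open
- boss_top (a point): centre of the mouth of the threaded boss
- bar (a joint): angle of the steel hold-down bar about the upright pivot post: 0 = closed at its stop, lying along the vibrator's -y above the nest with its screw over the boss; larger = swung open, counter-clockwise from above, towards +x (2.0 at most). The bar is 22 mm wide and 12 mm thick, its underside 54 mm above the plate; it stays where it is left
- bar_post (a point): middle of the upper part of the steel post that stands up on the bar for swinging it, 80 mm from the pivot axis: 13 mm across with a 17 mm ball top; the post rises from 66 mm (bar top) to 114 mm above the plate; this point is 90 mm above the plate
- knob_grip (a point): centre of the black round fluted knob of the captive screw, at the bar's far end, 160 mm from the pivot axis: 51 mm across the flutes, 28 mm tall; this point is at mid height, 104 mm above the plate while the screw is up
- press (a joint): how far the captive screw is pushed down, m: 0 = held up by its spring (2 N), 0.0155 = at the bottom (7 N). Pushed deeper than 0.0115, the thread can catch; turned fully home the screw stays down at about 0.0125 by itself, otherwise it springs back up
- turn (a joint): angle of the knob, clockwise from above positive: about 0 (-0.2 to 0.2) at the start, where the screw enters freely when pushed down; held down and turned past about 1.1 the thread has caught; stop at 2.2 (home). The knob turns freely when the screw is up, but away from the start angle the screw then lands on the thread and will not go down
- lamp: steel spirit lamp, 60 mm across, 75 mm tall; bystander; origin under its centre
- cast: plaster tooth cast, 60 x 66 x 34 mm; bystander; origin under its centre
- cup1: white paper cup, 72 mm across, 85 mm tall; bystander
- cup2: second such cup; bystander
- dropper: small amber bottle, 44 mm across, 110 mm tall; bystander
- spatula: white-handled spatula 170 mm long, lying flat; bystander
There are look-alikes about, which are no part of the job. Several things have the shape of the flask; the one meant has the colours described above.

How it is judged (in metres and radians):
On the way, in this order (a step that is already met when the one before it is completed fails the run):
1. the flask stands seated in the nest (horizontal distance between flask and nest below 0.007 m and z of flask in the frame of nest below 0.003 m and angle between flask's own z axis and vertical below 0.06 rad and angle between the y axis of flask and the y axis of nest, either way round below 0.15 rad), for 0.2 s.
2. the bar is swung closed over the flask (value of joint bar below 0.045 rad), for 0.2 s.
3. the screw has been pushed down and its thread has caught (value of joint press above 0.01 m and value of joint turn above 1 rad), for 0.1 s.
At the end, for the whole second after the job is handed in: The flask stands at rest in the nest (within 7 mm of its centre, underside within 3 mm of the plate, tilted less than 0.06 rad, lined up within 0.15 rad), the bar is closed (below 0.045 rad), and the screw stays down by itself (more than 10 mm) with the knob turned beyond 1.9 rad of its 2.2 rad (all of step 1 and value of joint bar below 0.045 rad and value of joint press above 0.01 m and value of joint turn above 1.9 rad and linear speed of flask below 0.02 m/s); the robot touches nothing.
It fails at once if the flask is tipped by more than 0.8 rad (angle between flask's own z axis and vertical above 0.8 rad).
It fails at once if a bystander is moved by more than 50 mm (distance of any of lamp, cast, cup1, cup2, dropper, spatula from where it was at the start of the episode above 0.05 m).
It also fails if it takes over 72 s, if anything falls off the work surface, if the arm or the gripper's body presses on something with over 40 N, if the wrist force passes 120 N, or if a joint passes its speed limit or range.

## Robot

A 6-joint arm with a two-finger parallel gripper is mounted at the origin on the work surface. World frame = base frame: x ahead of the robot, y to its left, z up, the work surface at z = 0. Lengths are in m, angles in degrees, forces in N, time in s.
With the tool pointing down it reaches from about 0.4 to 0.825 m from the base axis. Payload 7 kg.
Tool frame: the origin (TCP) lies on the centre line of the jaws, within the pads' length; the fingertips stand 22 mm ahead of it and the grasp point (between the pads) lies 3 mm ahead of it; z points along the fingers, y is the line along which they close (so a half turn about z gives the same grasp; the last joint's range is limited). The gripper opens to 88 mm and grips with 3 to 60 N. Pads are 19 mm wide; open, the fingers measure 130 mm over their backs; the gripper's body (78 mm by 193 mm) begins 47 mm behind the grasp point.
Start: joints at [-57.061, 20.546, 0.682, 0, -70.136, -16.507], TCP at [0.191, -0.647, 0.249] pointing down, gripper open.
Joint ranges: [-176.03, 176.03], [-82.01, 121.73], [-58.28, 71.71], [-173.87, 95.51], [-174.79, -0.11], [-173.66, 173.66]. Speed limits (degrees/s): [136.94, 136.94, 172.46, 180, 180, 180].

## Interface

Orientations are given as [roll, pitch, yaw] about the fixed x, y, z axes, in that order (R = Rz(yaw) Ry(pitch) Rx(roll)).
In Python, from plant import get_state, cams, r gives the robot as it stands.
- The arm moves only by the tool apply_moves, never from a script. Its argument "targets" is a list of rows, each an object with "dp": the shift along the world's x, y, z in m, a list of three; "yaw": the turn about the world's z in degrees. In form: [{"dp": [x, y, z], "yaw": yaw}, ...]. A call has 1 to 20 rows; each row is the pose to reach, as a shift and turn from the pose commanded when the call began; what a row does not reach only later rows make up. A row lasts 1/12 s, in which the tool goes at most 41.7 mm and 7.16 degrees, less where a joint would pass 70% of its speed; a pose out of reach is approached as far as the arm can. A call with a gripper value outside its range is refused whole. "grip" is the gripper command: -1 is fully open, 1 is shut, values between are in proportion, set as the call begins (left out, the last holds). The fingers move at their own pace and stop on an object; "squeeze" is the grip in N (left out, the last holds). Time passes only in rows, so rows that repeat a pose let the fingers close. It gives the time, the measured TCP pose, the force, the opening and the grip force at its end, in the units of the state.
- get_state(): the state, without advancing time (a new reading comes with each control period).
- cams.capture(name): name is "scene" or "top" or "wrist"; returns a dict with "image" (420x560x3 uint8, red, green, blue), "range_z" (420x560 float32, m along the optical axis (not along the pixel's ray), 0 where there is no reading), "fx", "fy", "cx", "cy" (pixels), "k1" (the pictures are not rectified: a ray, as slopes to the right and down, at radius r is drawn at 1 + k1 r^2 times it, then the intrinsics apply), "R" (3x3) and "t" (3): a world point X has camera coordinates R X + t; the wrist camera has in their place "T_tool_cam" (4x4, takes a point from camera to tool coordinates, whose origin is the TCP and whose axes are the flange's). Camera axes: x right, y down, z forward; pixel columns grow to the right and rows downward; lengths in m; the calibration is good to about 2 mm. A picture is of the moment at which its call begins: read the wrist's pose just before it.
- r.close_job(): hands the job in; it is judged then, once.
The state is a dict: "time_s": time; "joints": joint angles; "qd": joint speeds; "joint_torque": joint torques, N m; "tcp_pos": TCP position; "eef_rot": TCP orientation; "contact_force": force on the tool from outside, world axes, zero at the start; "moment": the same for the moment, N m; "gripper_width": finger opening in m; "gripper_force": force on a finger pad.
Only numpy, scipy, OpenCV 4.12 (cv2) and the standard library are available. Lean on these libraries where they do the work, as an engineer would, in place of code of your own. Each camera call takes 0.05 s, during which the arm holds its last target. There are 200 camera calls.

## Working session

There is one attempt and no reset: what is moved stays moved. The work goes in short steps, Python scripts to look and compute and a tool call to move; the robot and the scene stay as the last step left them, time stands still between calls to the robot, and variables do not carry over. Pictures are saved under pics/ and viewed, at most 10 in all, crops included, and the job is handed in when it is done.

Besides the shell and the picture viewer there is one more tool, called in YAML: its name, and indented under it one key for each argument. apply_moves: Moves the arm, as the interface text tells. Its arguments: {"type":"object","properties":{"targets":{"type":"array","items":{"type":"object","properties":{"dp":{"type":"array","items":{"type":"number"}},"yaw":{"type":"number"}}}},"grip":{"type":"number"},"squeeze":{"type":"number"}},"required":["targets"]}

```bash
mkdir -p pics
python3 - <<'E'
from plant import get_state,cams,r
import cv2,pickle
s=get_state();print(s)
for n in("scene","top"):
    c=cams.capture(n);pickle.dump(c,open(n+'.pkl','wb'));cv2.imwrite(f'pics/{n}1.png',c['image'][:,:,::-1])
    print(n,c['fx'],c['k1'],c['R'],c['t'])
E
```

```text
{'time_s': 0.0, 'joints': array([-5.70610843e+01,  2.05907754e+01,  6.30872271e-01, -2.07411938e-02,
       -7.01353927e+01, -1.65052357e+01]), 'qd': array([ 0.07111651,  0.01852407,  0.00875036,  0.03495668, -0.0612638 ,
        0.00699114]), 'joint_torque': array([-6.73203385e-05, -5.82708943e+01,  2.93057066e+01,  6.99751899e+00,
        6.88341490e-03, -2.40185618e-04]), 'tcp_pos': array([ 0.19078056, -0.64697929,  0.24760611]), 'eef_rot': array([ 1.79903091e+02, -8.38216555e-03, -1.63573377e+02]), 'contact_force': array([-0.57316576, -0.79040979,  0.42730968]), 'moment': array([ 0.00083664,  0.03540249, -0.01550101]), 'gripper_force': 0.0, 'gripper_width': 0.08753220826233124}
scene 474.2607964069068 -0.16868732873206574 [[ 7.51752787e-01  6.59444836e-01 -5.06153223e-04]
 [ 3.88662123e-01 -4.43686182e-01 -8.07517385e-01]
 [-5.32737742e-01  6.06856722e-01 -5.89843553e-01]] [-0.44805977 -0.1353853   1.59004945]
top 398.2118070061439 -0.054509067389881836 [[-0.00775188 -0.99996887  0.00146918]
 [-0.98599725  0.0073988  -0.16659735]
 [ 0.1665813  -0.00274005 -0.98602392]] [-0.01654289  0.62492965  1.06838587]
```

View pics/scene1.png

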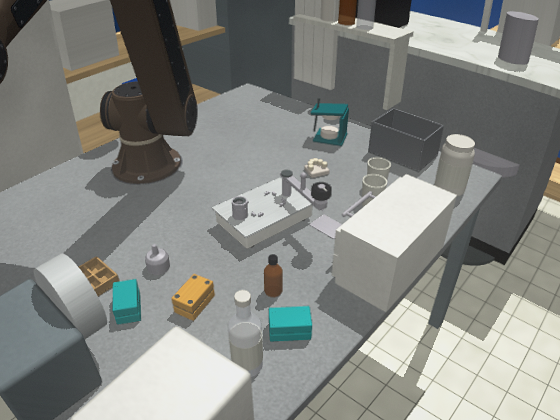

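View pics/top1.png

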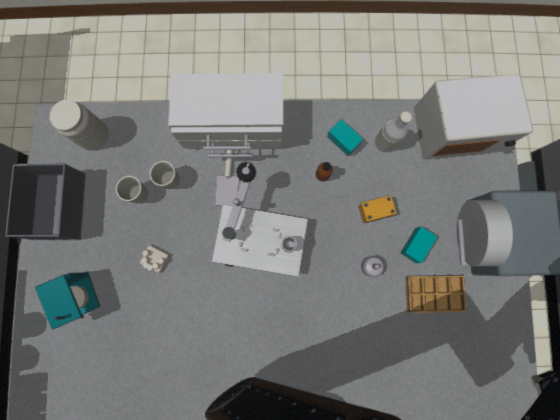

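The top view shows these flask-shaped candidates: brass/orange at (379,208), and teal ones at (345,137), (420,245) and (68,300, a stand). The brass one is the target. The vibrator has its pivot at (229,234), its boss at (290,243) and the knob at (246,172), and the bar is open.

```bash
cat > h.py <<'E'
import numpy as np,cv2,pickle
from scipy.spatial.transform import Rotation as Ro
def cloud(c,s=None):
    H,W=c['range_z'].shape
    v,u=np.mgrid[:H,:W].astype(float)
    K=np.array([[c['fx'],0,c['cx']],[0,c['fy'],c['cy']],[0,0,1.]])
    p=cv2.undistortPoints(np.stack([u.ravel(),v.ravel()],1)[:,None],K,np.array([c['k1'],0,0,0,0.]))[:,0]
    z=c['range_z'].ravel().astype(float)
    P=np.c_[p*z[:,None],z]
    if 'R' in c: X=(P-c['t'])@c['R']
    else:
        T=c['T_tool_cam'];X=P@T[:3,:3].T+T[:3,3]
        X=X@Ro.from_euler('xyz',s['eef_rot'],degrees=True).as_matrix().T+s['tcp_pos']
    X[z==0]=np.nan
    return X.reshape(H,W,3)
def rect(P):
    (c,wh,a)=cv2.minAreaRect((P[:,:2]*1000).astype(np.float32)); return np.array(c)/1000,wh,a
E
python3 - <<'E'
from h import *
for n in('top','scene'):
    c=pickle.load(open(n+'.pkl','rb'));X=cloud(c);im=c['image'];hsv=cv2.cvtColor(im,cv2.COLOR_RGB2HSV)
    m=(hsv[...,0]>10)&(hsv[...,0]<28)&(hsv[...,1]>150)&(hsv[...,2]>100)&(X[...,2]>.04)&(X[...,2]<.06)
    w=np.zeros_like(m)
    if n=='top':w[185:230,350:405]=1
    else:w[265:325,165:225]=1
    P=X[m&w];print(n,'flask',len(P),rect(P),np.median(P[:,2]))
    if n=='top':
        w=np.zeros_like(m);w[195:285,200:320]=1
        P=X[w&(abs(X[...,2]-.06)<.006)];print('plate',len(P),rect(P),np.median(P[:,2]))
        for nm,(u,v) in dict(pivot=(229,234),boss=(290,243),knob=(246,172),post=(237,203)).items():
            B=X[v-12:v+13,u-12:u+13].reshape(-1,3);zz=np.nanmax(B[:,2]);print(nm,X[v,u],zz)
            for lo,hi in((.10,.12),(.12,.135),(.135,.155),(.155,.185)):
                q=B[(B[:,2]>lo)&(B[:,2]<hi)]
                if len(q)>3:print('  ',lo,len(q),q.mean(0),q.min(0)[:2],q.max(0)[:2])
E
python3 - <<'E'
import cv2
i=cv2.imread('pics/top1.png');cv2.imwrite('pics/crop1.png',cv2.resize(i[125:290,190:440],None,fx=3,fy=3,interpolation=cv2.INTER_CUBIC))
E
```

```text
top flask 541 (array([ 0.60137341, -0.30074469]), (54.43843078613281, 90.82142639160156), 14.234111785888672) 0.05056138485666663
plate 4429 (array([0.51477545, 0.03270521]), (241.18495178222656, 160.42417907714844), 79.96444702148438) 0.06060689209691342
pivot [0.52466299 0.10871656 0.1329024 ] 0.13851664457431237
   0.12 180 [0.53287548 0.10910949 0.12993568] [0.50710121 0.09121654] [0.55670786 0.12710514]
   0.135 12 [0.52868205 0.10624493 0.13596574] [0.51664447 0.09557213] [0.5372758  0.12142271]
boss [ 0.50262483 -0.04916239  0.09684453] 0.1134702586033546
   0.1 138 [ 0.50096796 -0.04466773  0.10909859] [ 0.48088194 -0.06466983] [ 0.52032416 -0.02773833]
knob [0.67675266 0.06201782 0.18001483] 0.1858277658972914
   0.12 28 [0.66033151 0.06899655 0.12601856] [0.65675887 0.05815333] [0.66589384 0.07955833]
   0.135 4 [0.66132729 0.05566831 0.15336229] [0.65683467 0.0434171 ] [0.66976258 0.06670459]
   0.155 313 [0.67878129 0.06212841 0.17695784] [0.65552434 0.03759202] [0.7071912  0.08782501]
post [0.59962526 0.0851375  0.16836753] 0.17685218144813436
   0.1 6 [0.59597263 0.07851429 0.11655038] [0.57632313 0.07227282] [0.61645967 0.08521227]
   0.12 189 [0.6056981  0.08539229 0.12684697] [0.57437645 0.0659067 ] [0.63910012 0.10742381]
   0.135 5 [0.60052121 0.08408374 0.14351849] [0.5987329  0.08072205] [0.60486982 0.08786518]
   0.155 37 [0.604203   0.08655025 0.17157816] [0.59673353 0.07961254] [0.61273799 0.09536797]
scene flask 541 (array([ 0.60292438, -0.29988019]), (54.86702346801758, 89.68041229248047), 14.56114387512207) 0.04855639217694268
```

View pics/crop1.png

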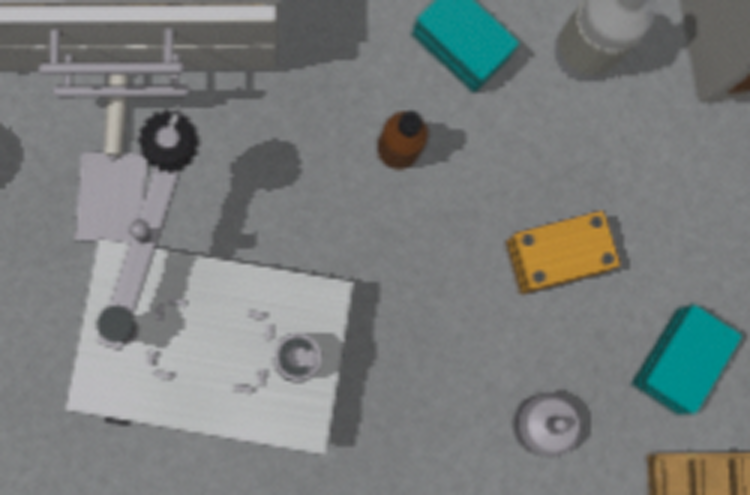

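The crop confirms it: the brass flask is at crop (565,252), with bolt heads on its top. The pivot, boss and empty nest are clearly visible. I'll look at the nest with the wrist camera first, then go to the flask.

apply_moves:
  targets:
    - {"dp": [0.324,0.68,0.09],"yaw": 63.5}
    - {"dp": [0.324,0.68,0.09],"yaw": 63.5}
    - {"dp": [0.324,0.68,0.09],"yaw": 63.5}
    - {"dp": [0.324,0.68,0.09],"yaw": 63.5}
    - {"dp": [0.324,0.68,0.09],"yaw": 63.5}
    - {"dp": [0.324,0.68,0.09],"yaw": 63.5}
    - {"dp": [0.324,0.68,0.09],"yaw": 63.5}
    - {"dp": [0.324,0.68,0.09],"yaw": 63.5}
    - {"dp": [0.324,0.68,0.09],"yaw": 63.5}
    - {"dp": [0.324,0.68,0.09],"yaw": 63.5}
    - {"dp": [0.324,0.68,0.09],"yaw": 63.5}
    - {"dp": [0.324,0.68,0.09],"yaw": 63.5}
    - {"dp": [0.324,0.68,0.09],"yaw": 63.5}
    - {"dp": [0.324,0.68,0.09],"yaw": 63.5}
    - {"dp": [0.324,0.68,0.09],"yaw": 63.5}
    - {"dp": [0.324,0.68,0.09],"yaw": 63.5}
    - {"dp": [0.324,0.68,0.09],"yaw": 63.5}
    - {"dp": [0.324,0.68,0.09],"yaw": 63.5}
    - {"dp": [0.324,0.68,0.09],"yaw": 63.5}
    - {"dp": [0.324,0.68,0.09],"yaw": 63.5}

```text
time_s: 1.77
tcp_pos: [0.5159, 0.0353, 0.3379]
eef_rot: [179.9, -0.0, -99.9]
contact_force: [-0.4, 0.0, 0.2]
gripper_width: 0.0876
gripper_force: 0.0
```

Run:
```python
from plant import get_state,cams
from h import *
s=get_state();c=cams.capture('wrist');pickle.dump((s,c),open('w1.pkl','wb'));cv2.imwrite('pics/w1.png',c['image'][:,:,::-1])
print(s['time_s'],s['tcp_pos'],s['eef_rot'],s['joints'],c['T_tool_cam'])
X=cloud(c,s);z=X[...,2]
P=X[abs(z-.06)<.005];print('plate',len(P),rect(P))
# fences
yv=np.array([np.cos(np.radians(80)),np.sin(np.radians(80))]);xv=np.array([yv[1],-yv[0]])
L=(X[...,:2]-[.5148,.0327]);lx=L@xv;ly=L@yv
m=(z>.0635)&(z<.07)&(abs(lx)<.05)&(abs(ly)<.062)
q=np.c_[lx[m],ly[m]];print('fence',len(q),q.min(0),q.max(0),np.percentile(q,[2,98],axis=0),q.mean(0))
for nm,a,b in(('boss',(0,-.08),(.104,.114)),('pivot',(0,.08),(.125,.142)),('knob',None,(.165,.19))):
    m=(z>b[0])&(z<b[1])
    if a: m&=np.hypot(lx-a[0],ly-a[1])<.03
    q=X[m]
    if len(q)>5:
        (cc,rr)=cv2.minEnclosingCircle((q[:,:2]*1000).astype(np.float32));print(nm,len(q),cc,rr,np.median(q[:,2]))
```

```text
1.7667 [0.51586172 0.03525613 0.33789949] [ 1.79943012e+02 -2.62677151e-02 -9.98811885e+01] [ 2.56746113e+01  2.78307862e+00 -1.03975381e+01 -1.20834855e-02
 -7.68810206e+01 -3.55530639e+01] [[ 9.53367939e-04 -9.55861299e-01 -2.93816725e-01  7.97380838e-02]
 [ 9.99999410e-01  7.58067449e-04  7.78580727e-04  3.90546428e-04]
 [-5.21482290e-04 -2.93817294e-01  9.55861457e-01 -1.36684658e-01]
 [ 0.00000000e+00  0.00000000e+00  0.00000000e+00  1.00000000e+00]]
plate 22944 (array([0.62981195, 0.03464539]), (470.8542175292969, 414.13525390625), 35.64821243286133)
fence 506 [-0.03919518 -0.05252138] [0.03482216 0.05529911] [[-0.03812935 -0.0516579 ]
 [ 0.03401949  0.05471534]] [-0.00153572 -0.00043061]
boss 944 (499.1630554199219, -44.0344352722168) 20.731096267700195 0.10917219928893071
pivot 1006 (532.0677490234375, 111.13243865966797) 26.96763801574707 0.13174798469920168
knob 2143 (648.4661865234375, 74.84545135498047) 56.443607330322266 0.1778612986728739
```

View pics/w1.png

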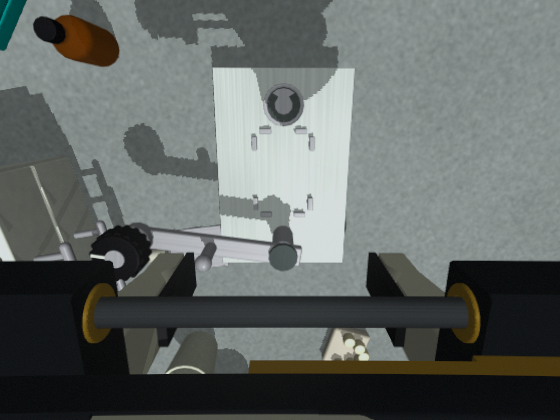

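The wrist view shows an empty nest, with fences at (253–313,130–213), the boss at (284,104), the knob at (121,252) and the bar post at (207,255). The nest comes out at (0.513, 0.0346). Next is the flask.

apply_moves:
  targets:
    - {"dp": [0.087,-0.333,0],"yaw": 24.4}
    - {"dp": [0.087,-0.333,0],"yaw": 24.4}
    - {"dp": [0.087,-0.333,0],"yaw": 24.4}
    - {"dp": [0.087,-0.333,0],"yaw": 24.4}
    - {"dp": [0.087,-0.333,0],"yaw": 24.4}
    - {"dp": [0.087,-0.333,0],"yaw": 24.4}
    - {"dp": [0.087,-0.333,0],"yaw": 24.4}
    - {"dp": [0.087,-0.333,0],"yaw": 24.4}
    - {"dp": [0.087,-0.333,0],"yaw": 24.4}
    - {"dp": [0.087,-0.333,0],"yaw": 24.4}
    - {"dp": [0.087,-0.333,0],"yaw": 24.4}
    - {"dp": [0.087,-0.333,0],"yaw": 24.4}
    - {"dp": [0.087,-0.333,0],"yaw": 24.4}

```text
time_s: 2.9
tcp_pos: [0.6013, -0.3001, 0.3389]
eef_rot: [-180.0, 0.0, -75.7]
contact_force: [0.2, 0.1, 0.2]
gripper_width: 0.0878
gripper_force: 0.0
```

Run:
```python
from plant import get_state,cams
from h import *
s=get_state();c=cams.capture('wrist');pickle.dump((s,c),open('w2.pkl','wb'))
print(s['time_s'],s['tcp_pos'],s['eef_rot'])
X=cloud(c,s);z=X[...,2];hsv=cv2.cvtColor(c['image'],cv2.COLOR_RGB2HSV)
m=(hsv[...,0]>10)&(hsv[...,0]<28)&(hsv[...,1]>150)&(abs(z-.05)<.006)&(np.hypot(X[...,0]-.602,X[...,1]+.3)<.07)
P=X[m];print(len(P),rect(P),np.median(P[:,2]),P[:,:2].mean(0))
s,c=pickle.load(open('w1.pkl','rb'));X=cloud(c,s);z=X[...,2]
# plate yaw from the first wrist picture: long edges
v=np.array([100,120,140,160,180,200]);e=[]
for r0 in v:
    k=np.where(abs(z[r0,200:380]-.06)<.004)[0]+200;e.append((X[r0,k[-1],:2]))
e=np.array(e);print(np.degrees(np.arctan2(*np.polyfit(e[:,1],e[:,0],1)[:1],1)))
```

```text
2.9 [ 0.60128221 -0.30012359  0.33891715] [-1.79981641e+02  9.93428100e-05 -7.56647645e+01]
2769 (array([ 0.60078284, -0.30091324]), (55.003692626953125, 90.0184555053711), 14.167052268981934) 0.05027057899529713 [ 0.60133992 -0.3030648 ]
10.377298875616418
```

apply_moves:
  targets:
    - {"dp": [-0.001,-0.001,-0.1],"yaw": 0}
    - {"dp": [-0.001,-0.001,-0.12],"yaw": 0}
    - {"dp": [-0.001,-0.001,-0.16],"yaw": 0}
    - {"dp": [-0.001,-0.001,-0.2],"yaw": 0}
    - {"dp": [-0.001,-0.001,-0.23],"yaw": 0}
    - {"dp": [-0.001,-0.001,-0.26],"yaw": 0}
    - {"dp": [-0.001,-0.001,-0.28],"yaw": 0}
    - {"dp": [-0.001,-0.001,-0.295],"yaw": 0}
    - {"dp": [-0.001,-0.001,-0.303],"yaw": 0}
    - {"dp": [-0.001,-0.001,-0.303],"yaw": 0}
    - {"dp": [-0.001,-0.001,-0.303],"yaw": 0}

```text
time_s: 3.87
tcp_pos: [0.6018, -0.301, 0.0367]
eef_rot: [-179.9, -0.0, -75.6]
contact_force: [0.0, 0.8, 0.8]
gripper_width: 0.0875
gripper_force: 0.0
```

apply_moves:
  targets:
    - {"dp": [0,0,0],"yaw": 0}
    - {"dp": [0,0,0],"yaw": 0}
    - {"dp": [0,0,0],"yaw": 0}
    - {"dp": [0,0,0],"yaw": 0}
    - {"dp": [0,0,0],"yaw": 0}
    - {"dp": [0,0,0],"yaw": 0}
  grip: 1
  squeeze: 35

```text
time_s: 4.37
tcp_pos: [0.6013, -0.3015, 0.0361]
eef_rot: [-179.9, -0.0, -75.7]
contact_force: [1.5, 0.3, 2.3]
gripper_width: 0.0556
gripper_force: 35.0
```

apply_moves:
  targets:
    - {"dp": [0,0,0.03],"yaw": 0}
    - {"dp": [0,0,0.07],"yaw": 0}
    - {"dp": [0,0,0.11],"yaw": 0}
    - {"dp": [0,0,0.145],"yaw": 0}
    - {"dp": [-0.005,0.02,0.145],"yaw": -2}
    - {"dp": [-0.013,0.05,0.145],"yaw": -5}
    - {"dp": [-0.022,0.085,0.145],"yaw": -8}
    - {"dp": [-0.032,0.12,0.145],"yaw": -11}
    - {"dp": [-0.042,0.16,0.145],"yaw": -14}
    - {"dp": [-0.052,0.2,0.145],"yaw": -17}
    - {"dp": [-0.062,0.24,0.145],"yaw": -20}
    - {"dp": [-0.072,0.275,0.145],"yaw": -23}
    - {"dp": [-0.08,0.305,0.145],"yaw": -24.5}
    - {"dp": [-0.085,0.325,0.145],"yaw": -24.5}
    - {"dp": [-0.088,0.3355,0.145],"yaw": -24.5}
    - {"dp": [-0.088,0.3355,0.145],"yaw": -24.5}
    - {"dp": [-0.088,0.3355,0.145],"yaw": -24.5}
    - {"dp": [-0.088,0.3355,0.145],"yaw": -24.5}

```text
time_s: 5.87
tcp_pos: [0.5127, 0.0334, 0.1802]
eef_rot: [180.0, -0.0, -100.2]
contact_force: [-0.6, 0.0, -4.7]
gripper_width: 0.0562
gripper_force: 35.0
```

Run:
```python
from plant import get_state,cams
from h import *
s=get_state();c=cams.capture('wrist');cv2.imwrite('pics/w3.png',c['image'][:,:,::-1])
print(s['time_s'],s['tcp_pos'],s['eef_rot'],s['gripper_width'])
X=cloud(c,s);z=X[...,2];hsv=cv2.cvtColor(c['image'],cv2.COLOR_RGB2HSV)
zt=s['tcp_pos'][2]+.014
m=(hsv[...,0]>10)&(hsv[...,0]<28)&(hsv[...,1]>130)&(abs(z-zt)<.008)&(np.hypot(X[...,0]-.513,X[...,1]-.035)<.07)
P=X[m];print(len(P),rect(P),np.median(P[:,2])) if len(P)>10 else 0
m=(abs(z-.109)<.004)&(np.hypot(X[...,0]-.4992,X[...,1]+.044)<.03);q=X[m]
if len(q)>5:print('boss',len(q),cv2.minEnclosingCircle((q[:,:2]*1000).astype(np.float32)))
```

```text
5.8667 [0.51274285 0.03342187 0.18021573] [ 1.79954780e+02 -2.81821311e-02 -1.00186005e+02] 0.05619027587168808
16054 (array([0.50990842, 0.02419777]), (70.78233337402344, 57.159690856933594), 79.8369369506836) 0.19455669472164772
boss 2899 ((499.03863525390625, -43.753360748291016), 20.780553817749023)
```

View pics/w3.png

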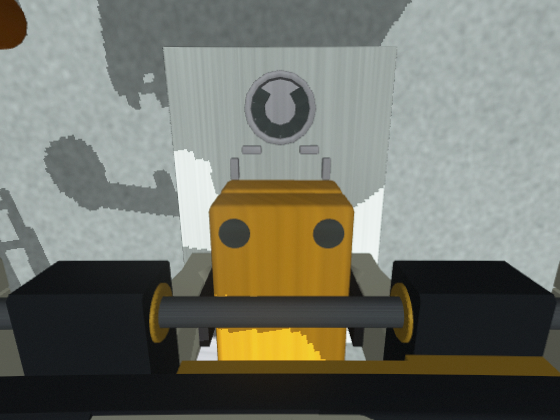

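The wrist view shows the flask held level over the nest, with its end at row 183 centred between the fences at (243–318,150–167). It's about 1 mm off in x and y, so I'll correct that and lower it.

apply_moves:
  targets:
    - {"dp": [0.001,0.001,-0.02],"yaw": 0}
    - {"dp": [0.001,0.001,-0.04],"yaw": 0}
    - {"dp": [0.001,0.001,-0.055],"yaw": 0}
    - {"dp": [0.001,0.001,-0.065],"yaw": 0}
    - {"dp": [0.001,0.001,-0.071],"yaw": 0}
    - {"dp": [0.001,0.001,-0.074],"yaw": 0}
    - {"dp": [0.001,0.001,-0.077],"yaw": 0}
    - {"dp": [0.001,0.001,-0.08],"yaw": 0}
    - {"dp": [0.001,0.001,-0.083],"yaw": 0}
    - {"dp": [0.001,0.001,-0.083],"yaw": 0}
    - {"dp": [0.001,0.001,-0.083],"yaw": 0}

```text
time_s: 6.83
tcp_pos: [0.514, 0.0352, 0.0978]
eef_rot: [-180.0, 0.0, -100.2]
contact_force: [0.2, 0.7, -4.8]
gripper_width: 0.0556
gripper_force: 35.0
```

apply_moves:
  targets:
    - {"dp": [0,0,-0.001],"yaw": 0}
    - {"dp": [0,0,-0.002],"yaw": 0}
    - {"dp": [0,0,-0.002],"yaw": 0}
    - {"dp": [0,0,-0.002],"yaw": 0}

```text
time_s: 7.17
tcp_pos: [0.5142, 0.0353, 0.0961]
eef_rot: [-180.0, 0.0, -100.1]
contact_force: [-1.0, 1.1, 2.3]
gripper_width: 0.0554
gripper_force: 35.0
```

apply_moves:
  targets:
    - {"dp": [0,0,0],"yaw": 0}
    - {"dp": [0,0,0],"yaw": 0}
    - {"dp": [0,0,0],"yaw": 0}
    - {"dp": [0,0,0],"yaw": 0}
    - {"dp": [0,0,0],"yaw": 0}
  grip: -1

```text
time_s: 7.58
tcp_pos: [0.5141, 0.0351, 0.0956]
eef_rot: [-180.0, 0.0, -100.2]
contact_force: [-0.0, -0.3, -0.5]
gripper_width: 0.0832
gripper_force: 0.0
```

apply_moves:
  targets:
    - {"dp": [0,0,0.02],"yaw": 0}
    - {"dp": [0,0,0.05],"yaw": 0}
    - {"dp": [0,0,0.09],"yaw": 0}
    - {"dp": [0,0,0.13],"yaw": 0}
    - {"dp": [0,0,0.17],"yaw": 0}
    - {"dp": [0,0,0.21],"yaw": 0}
    - {"dp": [0,0,0.24],"yaw": 0}
    - {"dp": [0,0,0.24],"yaw": 0}
    - {"dp": [0,0,0.24],"yaw": 0}

```text
time_s: 8.33
tcp_pos: [0.5146, 0.0353, 0.3377]
eef_rot: [-179.8, 0.1, -100.2]
contact_force: [-0.4, -0.4, -1.8]
gripper_width: 0.0875
gripper_force: 0.0
```

Run:
```python
from plant import get_state,cams
from h import *
s=get_state();c=cams.capture('wrist');cv2.imwrite('pics/w4.png',c['image'][:,:,::-1])
print(s['time_s'],s['tcp_pos'],s['eef_rot'],s['gripper_width'])
X=cloud(c,s);z=X[...,2];hsv=cv2.cvtColor(c['image'],cv2.COLOR_RGB2HSV)
m=(hsv[...,0]>10)&(hsv[...,0]<28)&(hsv[...,1]>130)&(abs(z-.11)<.006)&(np.hypot(X[...,0]-.513,X[...,1]-.035)<.07)
P=X[m];print(len(P),rect(P),np.median(P[:,2]),np.linalg.lstsq(np.c_[P[:,:2],np.ones(len(P))],P[:,2],rcond=None)[0])
c=cams.capture('top');X=cloud(c);z=X[...,2]
def circ(m):
    q=X[m];print(len(q),cv2.minEnclosingCircle((q[:,:2]*1000).astype(np.float32)),np.median(q[:,2]))
circ((z>.165)&(z<.19)&(np.hypot(X[...,0]-.605,X[...,1]-.086)<.02))
circ((z>.165)&(z<.19)&(np.hypot(X[...,0]-.679,X[...,1]-.062)<.032))
```

```text
8.3333 [0.51455312 0.03533387 0.33768395] [-1.79793557e+02  1.45132390e-01 -1.00168861e+02] 0.08752183020551134
3694 (array([0.5131955 , 0.03514281]), (89.3515853881836, 54.89060974121094), 79.72941589355469) 0.11025898562117317 [0.00508112 0.00118384 0.10757832]
0 ((0.0, 0.0), 0.0) nan
0 ((0.0, 0.0), 0.0) nan
  return _methods._mean(a, axis=axis, dtype=dtype,
  ret = ret.dtype.type(ret / rcount)
```

View pics/w4.png

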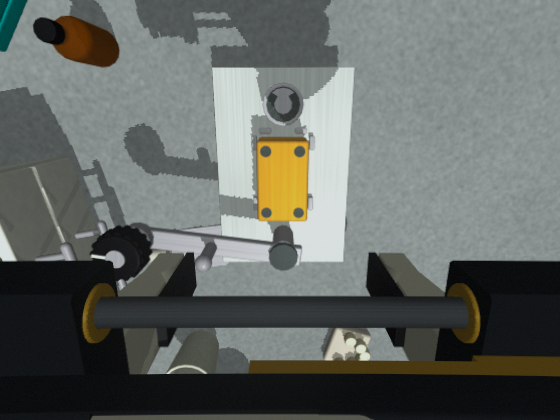

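The flask is seated: its top is at 0.110 m, it is centred within 1 mm, and it's at pixel (283,178). Next is the bar post, at about (0.6025, 0.0875).

apply_moves:
  targets:
    - {"dp": [0.0885,0.052,0],"yaw": 81}
    - {"dp": [0.0885,0.052,0],"yaw": 81}
    - {"dp": [0.0885,0.052,0],"yaw": 81}
    - {"dp": [0.0885,0.052,0],"yaw": 81}
    - {"dp": [0.0885,0.052,0],"yaw": 81}
    - {"dp": [0.0885,0.052,0],"yaw": 81}
    - {"dp": [0.0885,0.052,0],"yaw": 81}
    - {"dp": [0.0885,0.052,0],"yaw": 81}
    - {"dp": [0.0885,0.052,0],"yaw": 81}
    - {"dp": [0.0885,0.052,0],"yaw": 81}
    - {"dp": [0.0885,0.052,-0.03],"yaw": 81}
    - {"dp": [0.0885,0.052,-0.06],"yaw": 81}
    - {"dp": [0.0885,0.052,-0.09],"yaw": 81}
    - {"dp": [0.0885,0.052,-0.12],"yaw": 81}
    - {"dp": [0.0885,0.052,-0.12],"yaw": 81}
  grip: 0

```text
time_s: 9.68
tcp_pos: [0.5982, 0.0859, 0.2076]
eef_rot: [179.6, 0.6, -19.2]
contact_force: [-0.9, -0.6, -1.7]
gripper_width: 0.044
gripper_force: 0.0
```

Run:
```python
from plant import get_state,cams
from h import *
s=get_state();c=cams.capture('wrist');cv2.imwrite('pics/w5.png',c['image'][:,:,::-1])
print(s['time_s'],s['tcp_pos'],s['eef_rot'],s['gripper_width'],s['joints'])
for n,(c,X) in dict(wrist=(c,cloud(c,s))).items():
    z=X[...,2]
    for p,rr in(((.6025,.0875),.02),((.678,.0625),.032)):
        q=X[(z>.163)&(z<.19)&(np.hypot(X[...,0]-p[0],X[...,1]-p[1])<rr)]
        if len(q)>4:print(n,len(q),cv2.minEnclosingCircle((q[:,:2]*1000).astype(np.float32)),q[:,2].max())
```

```text
9.6833 [0.59824115 0.08591647 0.20757756] [179.57636262   0.59670763 -19.23773196] 0.043998101753943065 [ 26.59287931  16.04757971 -11.29358665  -0.14855786 -63.378553
  44.23899678]
wrist 753 ((604.7545776367188, 94.42461395263672), 13.16786003112793) 0.18980142229236646
wrist 8940 ((679.5980224609375, 65.9111557006836), 25.387950897216797) 0.18235929388015532
```

View pics/w5.png

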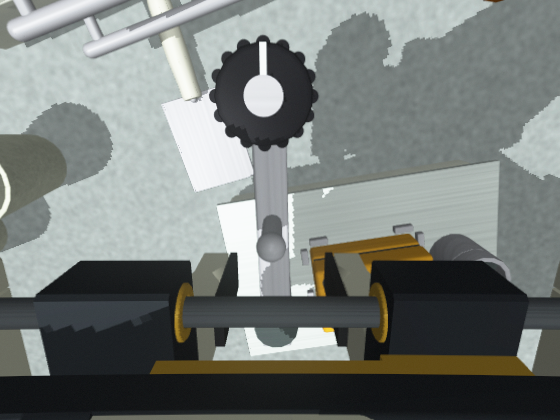

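The bar post, ball top at (271,245), is between the open fingers, and the knob is at (264,95). I'll lower onto the post and grip it.

apply_moves:
  targets:
    - {"dp": [0.001,0.002,0],"yaw": 1.8}
    - {"dp": [0.001,0.002,0],"yaw": 1.8}
    - {"dp": [0.001,0.002,-0.015],"yaw": 1.8}
    - {"dp": [0.001,0.002,-0.03],"yaw": 1.8}
    - {"dp": [0.001,0.002,-0.045],"yaw": 1.8}
    - {"dp": [0.001,0.002,-0.058],"yaw": 1.8}
    - {"dp": [0.001,0.002,-0.06],"yaw": 1.8}
    - {"dp": [0.001,0.002,-0.06],"yaw": 1.8}
    - {"dp": [0.001,0.002,-0.06],"yaw": 1.8}

```text
time_s: 10.48
tcp_pos: [0.6042, 0.0893, 0.157]
eef_rot: [-180.0, -0.1, -17.4]
contact_force: [0.4, 0.5, 0.2]
gripper_width: 0.0438
gripper_force: 0.0
```

apply_moves:
  targets:
    - {"dp": [0,0,0],"yaw": 0}
    - {"dp": [0,0,0],"yaw": 0}
    - {"dp": [0,0,0],"yaw": 0}
    - {"dp": [0,0,0],"yaw": 0}
    - {"dp": [0,0,0],"yaw": 0}
    - {"dp": [0,0,0],"yaw": 0}
  grip: 1
  squeeze: 12

```text
time_s: 10.98
tcp_pos: [0.6035, 0.0892, 0.1558]
eef_rot: [-180.0, -0.0, -17.4]
contact_force: [-0.0, 1.9, 0.9]
gripper_width: 0.0128
gripper_force: 12.0
```

Run:
```python
from plant import get_state
import numpy as np
s=get_state();print(s['time_s'],s['tcp_pos'],s['eef_rot'],s['gripper_width'],s['contact_force'])
pv=np.array([.5269,.1136]);d=s['tcp_pos'][:2]-pv;print(np.hypot(*d),np.degrees(np.arctan2(d[1],d[0])))
# commanded start ~ (.6035,.0895); arc offsets, end 1.5 deg past closed (-100.2)
a0=-17.4
for k in range(1,19):
    a=a0+(-101.7-a0)*k/18
    print(k,np.round(.0803*np.array([np.cos(np.radians(a))-np.cos(np.radians(a0)),np.sin(np.radians(a))-np.sin(np.radians(a0))]),3),round(a-a0,1))
```

```text
10.9833 [0.60354442 0.0892034  0.15577965] [-1.79982256e+02 -1.73105493e-02 -1.73670492e+01] 0.012800023486599456 [-0.03788547  1.85928677  0.85535255]
0.08043358289071012 -17.656734363823038
1 [-0.002 -0.006] -4.7
2 [-0.005 -0.012] -9.4
3 [-0.008 -0.018] -14.1
4 [-0.012 -0.023] -18.7
5 [-0.016 -0.028] -23.4
6 [-0.02  -0.033] -28.1
7 [-0.025 -0.038] -32.8
8 [-0.03  -0.042] -37.5
9 [-0.036 -0.045] -42.2
10 [-0.042 -0.048] -46.8
11 [-0.048 -0.051] -51.5
12 [-0.054 -0.053] -56.2
13 [-0.06  -0.055] -60.9
14 [-0.067 -0.056] -65.6
15 [-0.073 -0.056] -70.2
16 [-0.08  -0.056] -74.9
17 [-0.086 -0.056] -79.6
18 [-0.093 -0.055] -84.3
```

apply_moves:
  targets:
    - {"dp": [-0.002,-0.006,0],"yaw": -4.7}
    - {"dp": [-0.005,-0.012,0],"yaw": -9.4}
    - {"dp": [-0.008,-0.018,0],"yaw": -14.1}
    - {"dp": [-0.012,-0.023,0],"yaw": -18.7}
    - {"dp": [-0.016,-0.028,0],"yaw": -23.4}
    - {"dp": [-0.02,-0.033,0],"yaw": -28.1}
    - {"dp": [-0.025,-0.038,0],"yaw": -32.8}
    - {"dp": [-0.03,-0.042,0],"yaw": -37.5}
    - {"dp": [-0.036,-0.045,0],"yaw": -42.2}
    - {"dp": [-0.042,-0.048,0],"yaw": -46.8}
    - {"dp": [-0.048,-0.051,0],"yaw": -51.5}
    - {"dp": [-0.054,-0.053,0],"yaw": -56.2}
    - {"dp": [-0.06,-0.055,0],"yaw": -60.9}
    - {"dp": [-0.067,-0.056,0],"yaw": -65.6}
    - {"dp": [-0.073,-0.056,0],"yaw": -70.2}
    - {"dp": [-0.08,-0.056,0],"yaw": -74.9}
    - {"dp": [-0.086,-0.056,0],"yaw": -79.6}
    - {"dp": [-0.092,-0.056,0],"yaw": -83}
    - {"dp": [-0.092,-0.056,0],"yaw": -83}
    - {"dp": [-0.092,-0.056,0],"yaw": -83}

```text
time_s: 12.65
tcp_pos: [0.5133, 0.0347, 0.1561]
eef_rot: [-179.8, 0.2, -100.4]
contact_force: [4.9, 5.3, -3.3]
gripper_width: 0.013
gripper_force: 12.0
```

apply_moves:
  targets:
    - {"dp": [-0.002,0.001,0],"yaw": 0}
    - {"dp": [-0.002,0.001,0],"yaw": 0}
    - {"dp": [-0.002,0.001,0],"yaw": 0}
    - {"dp": [-0.002,0.001,0],"yaw": 0}

```text
time_s: 12.98
tcp_pos: [0.5132, 0.0348, 0.1562]
eef_rot: [-179.6, 0.1, -100.3]
contact_force: [15.2, -3.5, -10.5]
gripper_width: 0.0126
gripper_force: 12.0
```

apply_moves:
  targets:
    - {"dp": [0,0.001,0],"yaw": 0}
    - {"dp": [0,0.001,0],"yaw": 0}
    - {"dp": [0,0.001,0],"yaw": 0}
  grip: 0.3

```text
time_s: 13.23
tcp_pos: [0.5093, 0.035, 0.1555]
eef_rot: [180.0, -0.0, -100.4]
contact_force: [-0.0, -0.0, -0.9]
gripper_width: 0.0266
gripper_force: 0.0
```

apply_moves:
  targets:
    - {"dp": [0,0,0.04],"yaw": 0}
    - {"dp": [0,0,0.08],"yaw": 0}
    - {"dp": [0,0,0.12],"yaw": 0}
    - {"dp": [0,0,0.16],"yaw": 0}
    - {"dp": [0,0,0.18],"yaw": 0}
    - {"dp": [0,0,0.18],"yaw": 0}
    - {"dp": [0,0,0.18],"yaw": 0}

```text
time_s: 13.82
tcp_pos: [0.5095, 0.0353, 0.3369]
eef_rot: [-179.9, 0.1, -100.4]
contact_force: [-0.3, -0.1, -0.2]
gripper_width: 0.0304
gripper_force: 0.0
```

Run:
```python
from plant import get_state,cams
from h import *
s=get_state();c=cams.capture('wrist');cv2.imwrite('pics/w6.png',c['image'][:,:,::-1])
print(s['time_s'],s['tcp_pos'],s['eef_rot'],s['joints'])
X=cloud(c,s);z=X[...,2]
q=X[(z>.165)&(z<.19)&(np.hypot(X[...,0]-.499,X[...,1]+.044)<.04)]
print(len(q),cv2.minEnclosingCircle((q[:,:2]*1000).astype(np.float32)),np.median(q[:,2]),q[:,2].max())
q=X[(z>.165)&(z<.185)&(np.hypot(X[...,0]-.513,X[...,1]-.035)<.02)]
if len(q)>4:print(len(q),q.mean(0))
```

```text
13.8167 [0.50948408 0.03529925 0.33689681] [-1.79881071e+02  1.10959481e-01 -1.00364140e+02] [ 2.60080745e+01  2.02919207e+00 -1.13180911e+01 -1.93492317e-02
 -7.64911558e+01 -3.63678365e+01]
2747 ((498.9599914550781, -43.97953414916992), 25.164915084838867) 0.1784216986877536 0.1819851431402617
258 [0.51261658 0.03321559 0.17193722]
```

View pics/w6.png

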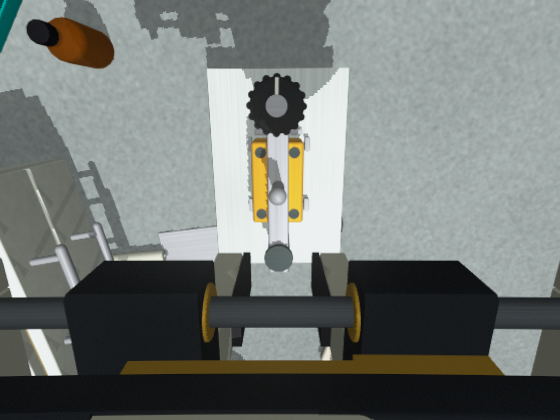

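The bar is closed. The knob is at pixel (277,105), measured at (0.499, −0.044), which is directly over the boss. The flask is in place beneath the bar. Now the knob.

apply_moves:
  targets:
    - {"dp": [-0.0105,-0.0795,0],"yaw": 60}
    - {"dp": [-0.0105,-0.0795,0],"yaw": 60}
    - {"dp": [-0.0105,-0.0795,0],"yaw": 60}
    - {"dp": [-0.0105,-0.0795,0],"yaw": 60}
    - {"dp": [-0.0105,-0.0795,0],"yaw": 60}
    - {"dp": [-0.0105,-0.0795,0],"yaw": 60}
    - {"dp": [-0.0105,-0.0795,0],"yaw": 60}
    - {"dp": [-0.0105,-0.0795,0],"yaw": 60}
    - {"dp": [-0.0105,-0.0795,0],"yaw": 60}
    - {"dp": [-0.0105,-0.0795,-0.03],"yaw": 60}
    - {"dp": [-0.0105,-0.0795,-0.06],"yaw": 60}
    - {"dp": [-0.0105,-0.0795,-0.09],"yaw": 60}
    - {"dp": [-0.0105,-0.0795,-0.12],"yaw": 60}
    - {"dp": [-0.0105,-0.0795,-0.145],"yaw": 60}
    - {"dp": [-0.0105,-0.0795,-0.16],"yaw": 60}
    - {"dp": [-0.0105,-0.0795,-0.165],"yaw": 60}
    - {"dp": [-0.0105,-0.0795,-0.165],"yaw": 60}
    - {"dp": [-0.0105,-0.0795,-0.165],"yaw": 60}
    - {"dp": [-0.0105,-0.0795,-0.165],"yaw": 60}
  grip: -0.9

```text
time_s: 15.45
tcp_pos: [0.4995, -0.0443, 0.1715]
eef_rot: [-179.9, -0.1, -40.4]
contact_force: [-0.1, -0.1, 0.2]
gripper_width: 0.083
gripper_force: 0.0
```

apply_moves:
  targets:
    - {"dp": [0,0,0],"yaw": 0}
    - {"dp": [0,0,0],"yaw": 0}
    - {"dp": [0,0,0],"yaw": 0}
    - {"dp": [0,0,0],"yaw": 0}
    - {"dp": [0,0,0],"yaw": 0}
    - {"dp": [0,0,0],"yaw": 0}
  grip: 1
  squeeze: 35

```text
time_s: 15.95
tcp_pos: [0.4989, -0.0444, 0.1707]
eef_rot: [-180.0, -0.0, -40.4]
contact_force: [-0.6, -1.0, -0.2]
gripper_width: 0.0492
gripper_force: 0.0
```

apply_moves:
  targets:
    - {"dp": [0,0,0],"yaw": 0}
    - {"dp": [0,0,0],"yaw": 0}
    - {"dp": [0,0,-0.003],"yaw": 0}
    - {"dp": [0,0,-0.006],"yaw": 0}
    - {"dp": [0,0,-0.009],"yaw": 0}
    - {"dp": [0,0,-0.012],"yaw": 0}
    - {"dp": [0,0,-0.014],"yaw": 0}
    - {"dp": [0,0,-0.0155],"yaw": 0}
    - {"dp": [0,0,-0.0165],"yaw": 0}
    - {"dp": [0,0,-0.0165],"yaw": 0}
    - {"dp": [0,0,-0.0165],"yaw": 0}

```text
time_s: 16.87
tcp_pos: [0.5002, -0.0443, 0.1552]
eef_rot: [-179.9, -0.1, -40.3]
contact_force: [0.3, 2.2, 9.8]
gripper_width: 0.0455
gripper_force: 35.0
```

apply_moves:
  targets:
    - {"dp": [0,0,0],"yaw": -7}
    - {"dp": [0,0,0],"yaw": -14}
    - {"dp": [0,0,0],"yaw": -21}
    - {"dp": [0,0,0],"yaw": -28}
    - {"dp": [0,0,0],"yaw": -35}
    - {"dp": [0,0,0],"yaw": -42}
    - {"dp": [0,0,0],"yaw": -49}
    - {"dp": [0,0,0],"yaw": -56}
    - {"dp": [0,0,0],"yaw": -63}
    - {"dp": [0,0,0],"yaw": -70}
    - {"dp": [0,0,0],"yaw": -77}
    - {"dp": [0,0,0],"yaw": -84}
    - {"dp": [0,0,0],"yaw": -91}
    - {"dp": [0,0,0],"yaw": -98}
    - {"dp": [0,0,0],"yaw": -105}
    - {"dp": [0,0,0],"yaw": -112}
    - {"dp": [0,0,0],"yaw": -116}
    - {"dp": [0,0,0],"yaw": -120}
    - {"dp": [0,0,0],"yaw": -120}
    - {"dp": [0,0,0],"yaw": -120}

```text
time_s: 18.53
tcp_pos: [0.5003, -0.0438, 0.1552]
eef_rot: [-180.0, 0.2, -160.4]
contact_force: [-0.3, 4.4, 10.7]
gripper_width: 0.0452
gripper_force: 35.0
```

Run:
```python
from plant import get_state
s=get_state();print(s['tcp_pos'],s['eef_rot'],s['contact_force'],s['moment'],s['gripper_width'],s['joints'])
```

```text
[ 0.50028929 -0.04383002  0.15516007] [-179.98604668    0.18427755 -160.36879477] [-0.33405635  4.4090992  10.73005835] [ 2.05554512  0.19006028 -0.02359108] 0.045187195873796784 [ 1.74508274e+01  9.06313140e+00 -2.83576954e+01  8.75032380e-03
 -5.23944986e+01 -8.78249731e+01]
```

apply_moves:
  targets:
    - {"dp": [0,0,0],"yaw": -3}
    - {"dp": [0,0,0],"yaw": -6}
    - {"dp": [0,0,0],"yaw": -9}
    - {"dp": [0,0,0],"yaw": -12}
    - {"dp": [0,0,0],"yaw": -15}
    - {"dp": [0,0,0],"yaw": -18}
    - {"dp": [0,0,0],"yaw": -18}
    - {"dp": [0,0,0],"yaw": -18}

```text
time_s: 19.2
tcp_pos: [0.4998, -0.0442, 0.1548]
eef_rot: [180.0, 0.1, -178.3]
contact_force: [-0.1, 3.3, 8.4]
gripper_width: 0.0454
gripper_force: 35.0
```

Run:
```python
from plant import get_state
s=get_state();print(s['tcp_pos'],s['eef_rot'],s['contact_force'],s['moment'],s['gripper_width'])
```

```text
[ 0.49976281 -0.04415622  0.15478943] [ 1.79997946e+02  1.08783567e-01 -1.78312180e+02] [-0.13832757  3.26345955  8.41782176] [1.3721508  0.15396103 0.45109122] 0.045370534622069615
```

The torque about z has risen to 0.45 N·m, so the stop is reached. I'll release and check.

apply_moves:
  targets:
    - {"dp": [0,0,0],"yaw": -3}
    - {"dp": [0,0,0],"yaw": -3}
    - {"dp": [0,0,0],"yaw": -3}

```text
time_s: 19.45
tcp_pos: [0.4998, -0.0441, 0.1548]
eef_rot: [180.0, 0.1, 178.7]
contact_force: [-0.4, 3.9, 7.5]
gripper_width: 0.0455
gripper_force: 35.0
```

apply_moves:
  targets:
    - {"dp": [0,0,0],"yaw": -3}
    - {"dp": [0,0,0],"yaw": -3}
    - {"dp": [0,0,0],"yaw": -3}
    - {"dp": [0,0,0],"yaw": -3}
    - {"dp": [0,0,0],"yaw": -3}
  grip: -0.9

```text
time_s: 19.87
tcp_pos: [0.4986, -0.0447, 0.1537]
eef_rot: [-180.0, -0.0, 175.7]
contact_force: [-0.3, -0.6, -0.4]
gripper_width: 0.073
gripper_force: 0.0
```

apply_moves:
  targets:
    - {"dp": [0,0,0.03],"yaw": 0}
    - {"dp": [0,0,0.07],"yaw": 0}
    - {"dp": [0,0,0.11],"yaw": 0}
    - {"dp": [0.005,0.04,0.15],"yaw": 7}
    - {"dp": [0.015,0.08,0.18],"yaw": 14}
    - {"dp": [0.015,0.08,0.18],"yaw": 80}
    - {"dp": [0.015,0.08,0.18],"yaw": 80}
    - {"dp": [0.015,0.08,0.18],"yaw": 80}
    - {"dp": [0.015,0.08,0.18],"yaw": 80}
    - {"dp": [0.015,0.08,0.18],"yaw": 80}
    - {"dp": [0.015,0.08,0.18],"yaw": 80}
    - {"dp": [0.015,0.08,0.18],"yaw": 80}
    - {"dp": [0.015,0.08,0.18],"yaw": 80}
    - {"dp": [0.015,0.08,0.18],"yaw": 80}
    - {"dp": [0.015,0.08,0.18],"yaw": 80}
    - {"dp": [0.015,0.08,0.18],"yaw": 80}
    - {"dp": [0.015,0.08,0.18],"yaw": 80}

```text
time_s: 21.28
tcp_pos: [0.5138, 0.0355, 0.3339]
eef_rot: [180.0, -0.0, -104.4]
contact_force: [-0.4, -0.5, 0.4]
gripper_width: 0.0832
gripper_force: 0.0
```

Run:
```python
from plant import get_state,cams
from h import *
s=get_state();c=cams.capture('wrist');cv2.imwrite('pics/w7.png',c['image'][:,:,::-1])
print(s['time_s'],s['tcp_pos'],s['eef_rot'],s['contact_force'])
X=cloud(c,s);z=X[...,2]
q=X[(z>.14)&(z<.19)&(np.hypot(X[...,0]-.499,X[...,1]+.044)<.025)]
print(len(q),cv2.minEnclosingCircle((q[:,:2]*1000).astype(np.float32)),np.median(q[:,2]),q[:,2].max())
```

```text
21.2833 [0.51380575 0.03546378 0.33385886] [ 1.79979417e+02 -1.62081853e-02 -1.04442320e+02] [-0.40055346 -0.47423579  0.36096994]
2569 ((499.008544921875, -43.96055221557617), 24.949045181274414) 0.16573041510279488 0.16943098221775044
```

View pics/w7.png

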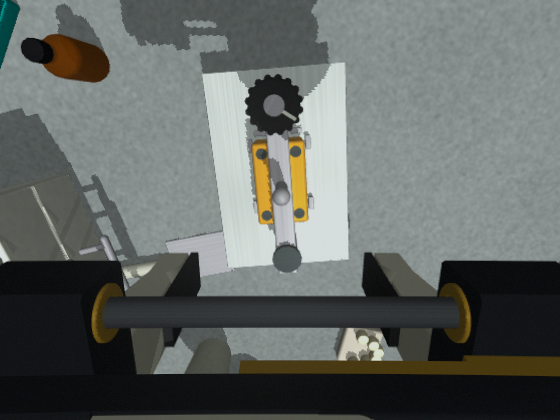

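The knob has stayed 12.7 mm down. Its pointer has turned about 124° clockwise, from straight up to (299,119). The bar is closed and the flask is seated, so I'm handing in.

```bash
python3 -c "
from plant import r
print(r.close_job())"
```

```text
the job is handed in; nothing more can be done
None
```

The job is handed in: the brass flask is seated upright in the nest, the hold-down bar is closed over it, and the screw-knob is turned home and staying down by itself; the hand-in call did not return a verdict.

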